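Open the stopcock box and shut the tagged tap

TASK

With the fingertips only, slide the cover of the stopcock box on the counter fully back, away from the robot, by pushing its rib, then push the handle of the tap that carries the round tag disc clockwise (seen from above) until it is fully shut, a quarter turn across its pipe. Push only: do not pinch the rib or the tagged handle, do not lift the cover, do not move the untagged handle, and leave the bottles and the cup beside the box where they stand. Finish with the cover still back and the hand clear.

Things in the scene. Friction and masses are not known exactly. Their poses are not given: they have to be found in the camera images.
- box: grey stopcock box fixed on the counter, 260 mm (its x) by 230 mm (its y, plus small feet), 84 mm high. Origin: centre of its underside; x points to its rear (away from the robot at yaw 0; yawed up to 0.3 rad), y to its left. Side walls 84 mm high (inner faces y = +-106 mm), front wall 58 mm; front half an open bay with two taps, rear half a deck 64 mm high where the cover parks
- bay (a point): middle of the floor of the box's open front bay, 6 mm above the counter, at x = -59 mm in the box's frame. The bay spans x = -124 to +6 mm; ledges 70 mm high and 7 mm wide run inside both side walls the whole length of the box (199 mm free between them), and the cover slides on them. Each tap's brass body and pipe lie along x under its handle, up to 32 mm high
- cover: loose flat aluminium cover, 123 mm (x) by 206 mm (y) by 6 mm, 0.4 kg. Origin: centre of its underside, 70 mm above the counter; axes parallel to the box's. Starts over the bay (origin at x -58 to -46 mm in the box's frame), slides freely (a few N) in the box's +x to the rear wall (origin at x = +62 mm); fully back from +50 mm. It could be lifted off, but must not be
- rib_top (a point): middle of the top of the cover's black push rib, an upright bar across the cover (along its y), 115 mm long, 16 mm thick in x, standing 26 mm above the cover's top face (rib top 102 mm above the counter), above the cover's centre. Push its front (-x) face toward +x
- tagged_pivot (a point): on the upright turning axis of the tap to shut, 60 mm above the counter (the handle's top). Its handle carries a flat round steel tag disc, 36 mm in diameter, on its hub; the other tap has a bare 24 mm hub with a small nut. The taps stand at x = -40 mm, y = -50 and +35 mm in the box's frame; either may be the tagged one. Both are hidden under the cover at the start
- tagged_tip (a point): top of the free end of the tagged handle, 55 mm from its pivot. The handle is a straight steel bar 16 mm wide, from 40 to 60 mm above the counter
- tagged_handle (a joint): angle of the tagged handle, rad: 0 = open, pointing to the box's front (-x), along its pipe; 1.571 = shut, at its stop, pointing to the box's left (+y); turns clockwise seen from above, takes about 2 N at 40 mm from the pivot, stays where it is left. Starts at 0 to 0.2; fully shut from 1.45
- plain_pivot (a point): on the turning axis of the other, untagged tap, at 60 mm height. Leave it alone
- plain_tip (a point): top of the free end of the untagged handle, 55 mm from its pivot; same bar as the tagged one, starts nearly open, pointing to the box's front. Must not be moved
- cup: loose sample cup with a screw lid, 64 mm in diameter, 68 mm high, standing left of the box. Origin: centre of its underside. Leave it
- dropper: loose dropper bottle with a pointed cap, 33 mm in diameter, 93 mm high, standing right of the box's front half. Origin: centre of its underside. Leave it
- oil: loose small dark bottle with a pointed black cap, 23 mm in diameter, 74 mm high, standing right of the box's rear half. Origin: centre of its underside. Leave it
Not all that is in view belongs to the job. Leave any yellow look-alike of the oil alone.

How it is judged:
On the way, in this order (a step that is already met when the one before it is completed fails the run):
1. the cover is slid fully back (x of cover in the frame of box above 0.05 m), for 0.2 s.
2. the tagged handle is pushed fully shut (value of joint tagged_handle above 1.45 rad), for 0.2 s.
At the end, for the whole second after the job is handed in: the cover lies on its ledges, at rest, with its centre at least 50 mm behind the box's centre (within 12 mm of its stop); the tagged handle stands at 1.45 rad or more (shut is 1.571); the untagged handle's tip is within 10 mm, and the cup and bottles upright within 20 mm, of where they began (x of cover in the frame of box above 0.05 m and height (world z) of cover between 0.064 and 0.076 m and linear speed of cover below 0.01 m/s and value of joint tagged_handle above 1.45 rad and distance of plain_tip from where it was at the start of the episode below 0.01 m and distance of each of cup, dropper, oil from where it was at the start of the episode below 0.02 m and angle between each of cup, dropper, oil's own z axis and vertical below 0.2 rad); the robot touches nothing.
It fails at once if the cover is lifted or tipped out of its run (its centre more than 10 mm up, or tilted over 0.12 rad) (height (world z) of cover above 0.08 m or angle between cover's own z axis and vertical above 0.12 rad).
It fails at once if the cover's rib is pinched (over 2 N on both faces at once) (contact force between the fingers and cover_c0 above 2 N and contact force between the fingers and cover_c1 above 2 N).
It fails at once if the tagged handle is pinched (over 2 N on both sides at once) (contact force between the fingers and tagged_handle_c0 above 2 N and contact force between the fingers and tagged_handle_c1 above 2 N).
It fails at once if the untagged handle is moved (its tip by more than 10 mm) (distance of plain_tip from where it was at the start of the episode above 0.01 m).
It fails at once if the cup or a bottle is moved by more than 20 mm, tipped or lifted (distance of any of cup, dropper, oil from where it was at the start of the episode above 0.02 m or angle between any of cup, dropper, oil's own z axis and vertical above 0.3 rad).
It also fails if it takes over 45 s, if anything falls off the work surface, if the arm or the gripper's body presses on something with over 40 N, if the wrist force passes 120 N, or if a joint passes its speed limit or range.

ROBOT

A 7-joint arm with a two-finger parallel gripper is mounted at the origin on a cart in front of the work surface, level with it; the furniture and walls round the work are solid. World frame = base frame: x ahead of the robot, y to its left, z up, the work surface at z = 0. Lengths are in m, angles in rad, forces in N, time in s.
With the tool pointing down it reaches from about 0.425 to 0.95 m from the base axis. Payload 4.7 kg.
Tool frame: the origin (TCP) lies between the finger pads; the fingertips stand 25 mm ahead of it and the grasp point (between the pads) lies 6 mm ahead of it; x points along the fingers, z is the direction in which the jaws open and shut, and the axes are right-handed (so a half turn about x gives the same grasp; the last joint's range is limited). The gripper opens to 85 mm and grips with 20 to 120 N. Pads are 22 mm wide; open, the fingers measure 114 mm over their backs; the gripper's body (76 mm by 85 mm) begins 54 mm behind the grasp point. The pads swing forward as they close: fully open they stand 13 mm farther back than shut.
Start: joints at [1.26, 0.469, -0.049, 1.532, 0.024, 1.141, -0.082], TCP at [0.188, -0.648, 0.256] pointing down, gripper open.
Joint ranges: [-2.59, 2.59], [-0.33, 1.99], [-1.39, 1.29], [0.1, 2.45], [-1.04, 4.18], [0.21, 1.99], [-2.66, 2.66]. Speed limits (rad/s): [2.57, 2.57, 3.14, 3.14, 3.14, 3.14, 3.14].

INTERFACE

Orientations are given as a 3x3 rotation matrix whose columns are the frame's x, y, z axes.
In Python, from rig import * gives the robot as it stands. Calls block until the motion is done:
- movep(position, orientation): joint-space move of the TCP to a pose.
- move_l(position, attitude=None, feed=0.15, until_force=None): straight line of the TCP; attitude=None keeps the orientation; feed is the mean speed in m/s. With until_force (N) it stops when the force on the tool has changed by that much, and returns True; else False.
- move_joints(angles): joint-space move.
- command_gripper(opening, newtons=None): finger opening in m; newtons is the grip in N (None keeps the last); returns when the fingers have stopped.
- sleep(seconds).
- inverse_kinematics(position, orientation): joint angles nearest the present ones, or None.
- sense(): the state.
- camera(name): name is "scene" or "side" or "wrist"; returns (picture, depth): 384x512x3 uint8, red, green, blue; 384x512 float32, m along the optical axis (not along the pixel's ray), 0 where there is no reading.
- camera_params(name): a dict with "K" (3x3 intrinsics, pixels), "position" and "rotation" of the camera in the world; the wrist camera has in their place "tool_from_camera" (4x4, takes a point from camera to tool coordinates, whose origin is the TCP and whose axes are the tool frame's). Camera axes: x right, y down, z forward; pixel columns grow to the right and rows downward; lengths in m; the calibration is good to about 2 mm. A picture is of the moment at which its call begins: read the wrist's pose just before it. camera_params takes no time and is no camera call.
A pose or a line that the arm cannot do raises Unreachable and nothing moves.
- finish_job(): hands the job in, once; it reports no verdict.
The state is a dict: "time_s": time; "joint_pos": joint angles; "qd": joint speeds; "joint_efforts": joint torques, N m; "position": TCP position; "tcp_rot": TCP orientation; "wrist_force": force on the tool from outside, world axes, zero at the start; "ft_torque": the same for the moment, N m; "finger_gap": finger opening in m.
Only numpy, scipy, OpenCV 4.12 (cv2) and the standard library are available. Lean on these libraries where they do the work, as an engineer would, in place of code of your own. Each camera call takes 0.05 s, during which the arm holds its last target. There are 200 camera calls.

## Working session

There is one attempt and no reset: what is moved stays moved. The work goes in short steps, each a Python script; the robot and the scene stay as the last script left them, time stands still between calls to the robot, and variables do not carry over. Pictures are saved under pics/ and viewed, about 8 in all and at most 12, crops included, and the job is handed in when it is done.

```bash
mkdir -p pics; ls; python3 - <<'E'
from rig import *
import cv2,numpy as np
a=camera("scene")[0];b=camera("side")[0]
cv2.imwrite("pics/a.png",np.vstack([a,b])[:,:,::-1][:, :]) if 0 else cv2.imwrite("pics/a.png",cv2.resize(np.hstack([a,b])[:,:,::-1],(800,300)))
cv2.imwrite("pics/scene0.png",a[:,:,::-1]);cv2.imwrite("pics/side0.png",b[:,:,::-1])
for n in("scene","side","wrist"):print(n,camera_params(n))
print(sense()["time_s"])
E
```

```text
pics
scene {'K': array([[453.15047643,   0.        , 250.32299182],
       [  0.        , 453.15047643, 187.30432151],
       [  0.        ,   0.        ,   1.        ]]), 'position': array([0.04171799, 0.50840655, 0.75658479]), 'rotation': array([[-0.73609681, -0.47654471,  0.48069389],
       [-0.67658425,  0.49715626, -0.54320292],
       [ 0.0198805 , -0.72507985, -0.68837778]])}
side {'K': array([[485.60065868,   0.        , 257.87634671],
       [  0.        , 485.60065868, 187.37941005],
       [  0.        ,   0.        ,   1.        ]]), 'position': array([ 0.4458177, -0.8246533,  0.6812067]), 'rotation': array([[ 0.99393797, -0.07432319,  0.08101469],
       [-0.10922631, -0.58358325,  0.80467397],
       [-0.01252712, -0.80864495, -0.5881636 ]])}
wrist {'K': array([[297.38476873,   0.        , 252.51745494],
       [  0.        , 297.38476873, 190.70597661],
       [  0.        ,   0.        ,   1.        ]]), 'tool_from_camera': array([[ 4.84687320e-04, -2.84781650e-01,  9.58592289e-01,
        -1.18258609e-01],
       [ 2.45867398e-04, -9.58592339e-01, -2.84781789e-01,
         7.24818778e-02],
       [ 9.99999852e-01,  3.73716714e-04, -3.94599028e-04,
        -1.15230465e-03],
       [ 0.00000000e+00,  0.00000000e+00,  0.00000000e+00,
         1.00000000e+00]])}
0.1
```

View pics/scene0.png

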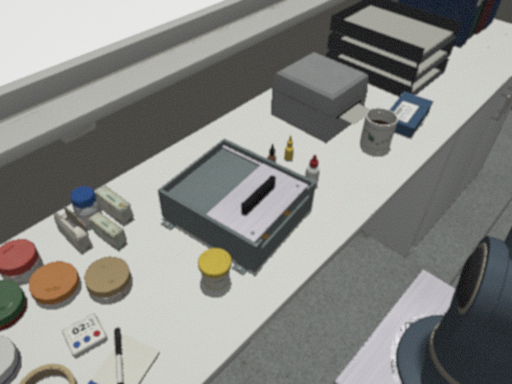

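The scene view shows the box at about (238,200). The white cover with its black rib is at (260,195), the cup with the yellow lid at (214,265), the dropper at (313,170), the oil at (272,155), and a yellow look-alike at (290,150).

```bash
cat >h.py <<'E'
from rig import *
import cv2,numpy as np
def cloud(n):
    s=sense(); im,d=camera(n); p=camera_params(n); K=p["K"]
    v,u=np.mgrid[:384,:512]
    c=np.stack([(u-K[0,2])/K[0,0]*d,(v-K[1,2])/K[1,1]*d,d],-1)
    if n=="wrist":
        T=p["tool_from_camera"]; R=s["tcp_rot"]@T[:3,:3]; t=s["tcp_rot"]@T[:3,3]+s["position"]
    else: R,t=p["rotation"],p["position"]
    W=c@np.array(R).T+t; W[d==0]=np.nan
    return im,W
def rect(P): return cv2.minAreaRect(P.astype(np.float32))
E
python3 - <<'E'
from h import *
for n in("scene","side"):
    im,W=cloud(n); cv2.imwrite(f"pics/{n}1.png",im[:,:,::-1])
    hsv=cv2.cvtColor(im,cv2.COLOR_RGB2HSV)
    roi=(W[...,0]>.3)&(W[...,0]<1.0)&(W[...,1]>-.35)&(W[...,1]<.35)
    cnt=roi&(abs(W[...,2])<.01);print(n,"counter z",np.median(W[...,2][cnt]))
    for nm,m in (("rib",roi&(im.max(-1)<45)&(abs(W[...,2]-.100)<.008)),
      ("top",roi&(abs(W[...,2]-.076)<.006)&(im.min(-1)>130)),
      ("rim",roi&(W[...,2]>.06)&(W[...,2]<.09))):
        m=m.astype(np.uint8); k,l,st,ce=cv2.connectedComponentsWithStats(m)
        for j in np.argsort(-st[1:,4])[:2]+1:
            q=W[l==j]; r=rect(q[:,:2]*1000); print(nm,st[j],np.round(r[0]),np.round(r[1]),round(r[2],1),np.median(q[:,2]))
E
```

```text
scene counter z -0.0015853825877183425
rib [243 177  31  33 252] [478. -11.] [ 12. 110.] 6.4 0.0993946177311823
top [ 206  163  102   79 3359] [482. -15.] [127. 214.] 7.7 0.0742788138903685
top [ 67 208   5   4   5] [742. 278.] [ 1. 20.] 85.6 0.07209270571505222
rim [ 158  139  158  115 8773] [537.  -8.] [263. 235.] 6.7 0.07327931998113935
rim [  10   77  234  132 2529] [840.   0.] [ 10. 699.] 0.0 0.07503745473279333
side counter z 0.0006925650112792336
top [ 197  160  105   69 3049] [532.  -6.] [242. 207.] 6.8 0.07654176877614138
top [328 118   1   1   1] [748. 295.] [0. 0.] 0.0 0.07218280596076587
rim [ 193  149  147   94 9133] [529.  34.] [260. 327.] 6.8 0.07511630660052337
rim [ 355  103  124  207 1930] [839.   0.] [  6. 700.] 0.1 0.07520769884082423
```

View pics/side0.png

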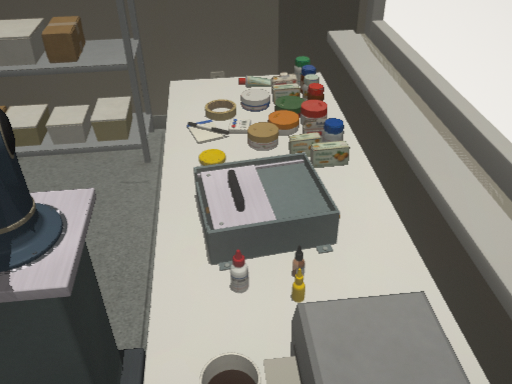

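The side view agrees with the scene view: box at about (0.537, -0.008) with yaw ≈ 0.118, and cover at box x ≈ -55 mm. Next I close the gripper and push the rib.

```bash
cat >>h.py <<'E'
yaw=0.118; B=np.array([.537,-.008]); c,s_=np.cos(yaw),np.sin(yaw)
Rb=np.array([[c,-s_],[s_,c]])
def w(x,y,ztip): return np.array([*(B+Rb@np.array([x,y])/1000),ztip/1000+.025])  # mm in box frame -> TCP
def att(sg):
    z=sg*np.array([c,s_,0]); x=np.array([0,0,-1.]); return np.stack([x,np.cross(z,x),z],1)
E
python3 - <<'E'
from h import *
q0=sense()["joint_pos"]
best=None
for sg in(1,-1):
    q=[inverse_kinematics(w(x,y,z),att(sg)) for x,y,z in((-100,0,200),(-100,0,83),(48,0,83),(-80,-78,46))]
    print(sg,[None if k is None else np.round(k,2) for k in q])
    if all(k is not None for k in q):
        d=abs(np.array(q[0])-q0).max()
        if best is None or d<best[0]: best=(d,sg)
print(best); sg=best[1]; open("sg","w").write(str(sg))
command_gripper(0,40)
movep(w(-100,0,200),att(sg))
im,W=cloud("wrist"); cv2.imwrite("pics/w1.png",im[:,:,::-1])
print(sense()["position"],sense()["finger_gap"],sense()["time_s"],sense()["wrist_force"])
E
```

```text
1 [array([ 0.68,  0.2 , -0.82,  2.07,  0.18,  0.95, -0.11]), array([ 0.57,  0.39, -0.75,  2.19,  0.42,  0.7 , -0.34]), array([ 0.41,  0.58, -0.65,  1.86,  0.46,  0.85, -0.35]), array([ 0.56,  0.47, -0.55,  2.13,  0.41,  0.64, -0.16])]
-1 [None, array([-0.91,  0.52,  1.12,  2.26, -0.7 ,  0.77, -2.33]), array([-0.81,  0.78,  1.11,  1.93, -0.84,  1.  , -2.32]), array([-0.69,  0.7 ,  1.11,  2.2 , -0.91,  0.82, -2.01])]
(np.float64(0.7666329313668823), 1)
[ 0.43795433 -0.02070025  0.22494906] 5.310230766730913e-05 3.425 [-0.38928771 -0.24695688 -0.40925834]
```

View pics/w1.png

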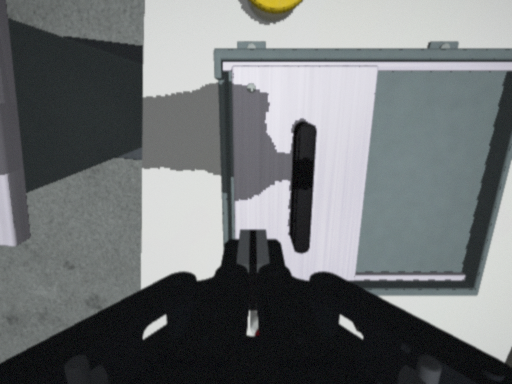

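The wrist view is aligned with the box: the rib runs from (303,122) to (303,250), the front wall is at column 225, and the fingers are in front of the rib. I'll check the rib's position in this view, then push.

```bash
python3 - <<'E'
from h import *
im,W=cloud("wrist")
b=(W[...,:2]-B)@Rb*1000; z=W[...,2]*1000
v,u=np.mgrid[:384,:512]
m=(im.max(-1)<45)&(u>280)&(u<325)&(v>110)&(v<255)&(abs(z-100)<8)
q=b[m]; print("rib",np.percentile(q,[2,50,98],axis=0).round(1), rect(q), np.median(z[m]))
m=(abs(z-84)<5)&(abs(b[...,0])<150)&(abs(b[...,1])<140)&(v<235); print("rim",np.percentile(b[m],[1,99],axis=0).round(1))
move_l(w(-100,0,83),feed=.2)
print("f",sense()["wrist_force"])
hit=move_l(w(-72,0,83),feed=.05,until_force=6); print(hit,sense()["position"],sense()["wrist_force"])
hit=move_l(w(40,0,83),feed=.08,until_force=25); print(hit,sense()["position"],sense()["wrist_force"],sense()["time_s"])
p=sense()["position"]; print("box x",(p[:2]-B)@Rb*1000, p[2])
E
```

```text
rib [[-64.4 -51.5]
 [-58.    5.4]
 [-50.7  54. ]] ((-57.28171920776367, 0.7419281005859375), (112.87847900390625, 14.654369354248047), 89.78821563720703) 102.28278647322034
rim [[-129.8  -43.5]
 [ 127.   114.3]]
f [ 0.93246768 -0.16270054  0.55569295]
False [ 0.46551024 -0.01651101  0.10785834] [-1.60954764 -0.72836307  0.73279097]
False [ 0.57427333 -0.00308073  0.1077746 ] [-9.05895555 -0.12710994  5.34894642] 6.4667
box x [37.59326015  0.49700481] 0.10777459889748411
```

```bash
python3 - <<'E'
from h import *
hit=move_l(w(54,0,83),feed=.03,until_force=12); p=sense()["position"]; print(hit,sense()["wrist_force"],(p[:2]-B)@Rb*1000)
move_l(w(15,0,83),feed=.1)
move_l(w(-100,0,220),feed=.3)
im,W=cloud("wrist"); cv2.imwrite("pics/w2.png",im[:,:,::-1])
b=(W[...,:2]-B)@Rb*1000; z=W[...,2]*1000
m=(im.max(-1)<45)&(abs(z-101)<6)&(abs(b[...,0]-60)<30)&(abs(b[...,1])<70)
print("rib",rect(b[m]),m.sum())
import numpy as np
np.savez("w2.npz",im=im,b=b,z=z)
print(sense()["time_s"])
E
```

```text
True [0.16269572 0.2702051  0.0939113 ] [38.32650814  1.15772831]
rib ((58.043338775634766, 1.8048591613769531), (14.970342636108398, 111.0804672241211), 0.3041757047176361) 2201
7.9083
```

View pics/w2.png

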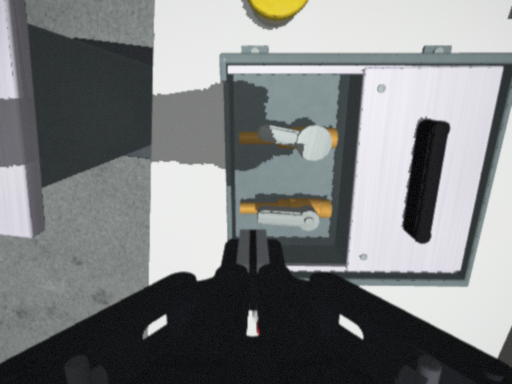

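The cover is back (rib at box x ≈ 58). The tag disc is at (315,142), so the tagged tap is the left one (y = +35), with its tip near (265,132). The plain handle runs (310,220) to (262,218). I'll check the disc and the tips numerically before the push.

```bash
python3 - <<'E'
import numpy as np,cv2
d=np.load("w2.npz");b,z,im=d["b"],d["z"],d["im"]
m=(z>48)&(z<66)&(b[...,0]>-115)&(b[...,0]<-10)&(abs(b[...,1])<92)
k,l,st,ce=cv2.connectedComponentsWithStats(m.astype(np.uint8))
for j in range(1,k):
    if st[j,4]>60: q=b[l==j]; print(st[j],np.percentile(q,[1,99],axis=0).round(1),np.median(z[l==j])); t=q[q[:,0]<-75]; print(" tip part",t.mean(0) if len(t) else None)
E
```

```text
[ 258  124   74   37 1544] [[-96.   19.3]
 [-25.8  51.6]] 64.25927795998257
 tip part [-85.61553198  43.9134471 ]
[ 257  207   63   24 1067] [[-97.  -59.9]
 [-31.7 -38.6]] 60.54484611227423
 tip part [-86.30743794 -45.26577939]
```

```bash
python3 - <<'E'
from h import *
P=np.array([-41.5,35.5])
def f(a,lead=0,r=40):
    d=8+14.5*np.sin(a)+11*np.cos(a)-lead
    return P+r*np.array([-np.cos(a),np.sin(a)])-d*np.array([np.sin(a),np.cos(a)])
move_l(w(-82,10,120),feed=.25)
print(move_l(w(-82,10,47),feed=.12,until_force=10))
for a in np.linspace(.2,1.57,8):
    move_l(w(*f(a),47),feed=.08); s=sense(); print(round(a,2),s["wrist_force"].round(1))
hit=move_l(w(*f(1.57,8),47),feed=.03,until_force=12); s=sense(); print(hit,s["wrist_force"],(s["position"][:2]-B)@Rb*1000)
sleep(.3)
move_l(w(*(f(1.57)+[-15,0]),47),feed=.1)
move_l(w(-90,70,130),feed=.25)
move_l(w(-100,0,220),feed=.3)
im,W=cloud("wrist"); cv2.imwrite("pics/w3.png",im[:,:,::-1])
b=(W[...,:2]-B)@Rb*1000; z=W[...,2]*1000
m=(z>50)&(z<68)&(b[...,0]>-115)&(b[...,0]<-10)&(abs(b[...,1])<96)
k,l,st,ce=cv2.connectedComponentsWithStats(m.astype(np.uint8))
for j in range(1,k):
    if st[j,4]>60: q=b[l==j]; print(st[j],np.percentile(q,[1,99],axis=0).round(1)); t=q[q[:,1]>60]; print(" shut tip",t.mean(0) if len(t) else q[q[:,0]<-75].mean(0))
m=(im.max(-1)<45)&(abs(z-101)<6)&(abs(b[...,0]-60)<30)&(abs(b[...,1])<70)
print("rib",rect(b[m]),sense()["time_s"],sense()["wrist_force"])
E
```

```text
False
0.2 [-0.4  0.5 -0.9]
0.4 [-0.2  1.2 -0.4]
0.59 [ 0.3 -0.7  0.4]
0.79 [ 0.4 -0.3 -0.5]
0.98 [-0.3 -0.2  0.2]
1.18 [-0.4 -1.1 -0.2]
1.37 [ 0.  -0.4  0.2]
1.57 [0.  0.7 0.2]
True [-1.49695434  0.43918397  3.85075979] [-61.74172239  76.02242664]
[ 299   83   36   78 1733] [[-57.9  18.8]
 [-25.8  89.8]]
 shut tip [-42.36166482  75.29043449]
[ 259  208   63   23 1044] [[-97.2 -59.7]
 [-31.6 -38.6]]
 shut tip [-86.06693749 -45.36343329]
rib ((57.87715530395508, 1.8805694580078125), (15.096571922302246, 111.12513732910156), 0.7785404920578003) 13.35 [-0.16569022 -0.06402636  0.11314266]
```

View pics/w3.png

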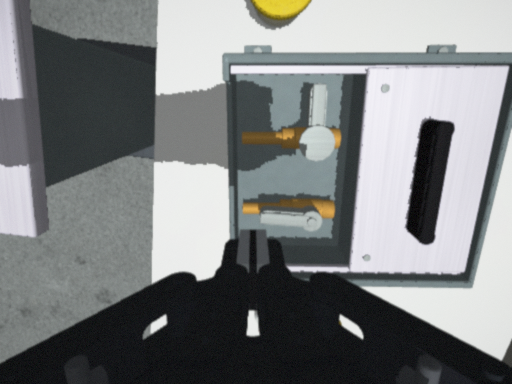

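The tagged handle now points to the box's left at (318,90), and the force rose at its stop. The plain handle is unmoved and the rib is still back. The hand is clear, so I hand in.

```bash
python3 - <<'E'
from rig import *
finish_job()
E
```

```text
the job is handed in; nothing more can be done
```

I slid the cover back with the closed fingertips on the front of its rib, pushed the tagged tap (the left one, y = +35 mm) clockwise to its stop, and handed the job in. The robot's clock read 13.35 s at the last check before hand-in; no verdict is reported.

Last checks, from the wrist camera and the force sensor before handing in:
- **Cover:** its rib was at box x ≈ 58 mm, against 50 mm needed. Its nominal stop is 62 mm. The slide's final push ended on a drop in force rather than a clear hit on the rear wall, so the cover may be a few mm short of its stop.
- **Tagged handle:** its tip lies straight to the left of its pivot, about 1.57 rad. The force stop tripped when I pushed slightly past shut.
- **Untagged handle:** its tip measured within about 0.3 mm of where it was before the tap was pushed. Its position under the cover could not be seen before that.
- **Hand:** it was raised clear of the box, and the wrist force was near zero.
- **Cup and bottles:** I did not re-measure them. The hand stayed well above them or inside the box, and the cup's edge was still in view in the wrist camera.

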